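# Lock a display module in its test fixture

## Robot

A 7-joint arm with a two-finger parallel gripper is mounted at the origin on a cart in front of the work surface, level with it; the furniture and walls round the work are solid. World frame = base frame: x ahead of the robot, y to its left, z up, the work surface at z = 0. Lengths are in mm, angles in rad, forces in N, time in s.
With the tool pointing down it reaches from about 400 to 875 mm from the base axis. Payload 4.4 kg.
Tool frame: the origin (TCP) lies at the very end of the fingers, on their centre line; the grasp point (between the pads) lies 19 mm behind it; y points along the fingers, z is the direction in which the jaws open and shut, and the axes are right-handed (so a half turn about y gives the same grasp; the last joint's range is limited). The gripper opens to 85 mm and grips with 20 to 120 N. Pads are 22 mm wide; open, the fingers measure 114 mm over their backs; the gripper's body (76 mm by 85 mm) begins 54 mm behind the grasp point. The pads swing forward as they close: fully open they stand 13 mm farther back than shut.
Start: joints at [1.264, 0.628, 0.038, 1.517, -0.027, 0.996, -0.02], TCP at [155.039, -631.253, 231.313] pointing down, gripper open.
Joint ranges: [-3.06, 3.06], [-0.37, 2.12], [-1.25, 1.32], [0.18, 2.47], [-1.1, 4.24], [0.23, 1.98], [-2.94, 2.94]. Speed limits (rad/s): [2.57, 2.57, 3.14, 3.14, 3.14, 3.14, 3.14].

## Interface

Orientations are given as [roll, pitch, yaw] about the fixed x, y, z axes, in that order (R = Rz(yaw) Ry(pitch) Rx(roll)).
In Python, from cell import * gives the robot as it stands.
- The arm moves only by the tool apply_moves, never from a script. Its argument "targets" is a list of rows, each a list of 6 numbers: the shift along the tool's x, y, z in units of 40 mm (1.0 is 40 mm), then the turn, a rotation vector about the tool's x, y, z in units of 8 degrees (1.0 is 8 degrees). A call has 1 to 12 rows; each row shifts and turns the commanded pose from where the row before left it, along the tool's axes as they then stand; what a row does not reach is not made up. A row lasts 1/8 s, in which the tool goes at most 62.5 mm and 10.7 degrees, less where a joint would pass 70% of its speed; a pose out of reach is approached as far as the arm can. A call is refused whole if a number of a shift passes 1 or a number of a turn 1, either way. A call with a gripper value outside its range is refused whole. "jaw" is the gripper command: -1 is shut, 1 is fully open, values between are in proportion, set as the call begins (left out, the last holds). The fingers move at their own pace and stop on an object; the grip force is fixed at half the most. Time passes only in rows, so rows that do not move let the fingers close. It gives the time, the measured TCP pose, the force and the opening at its end, in the units of the state.
- read_state(): the state, without advancing time (a new reading comes with each control period).
- get_image(name): name is "scene" or "top"; returns the picture (400x640x3 uint8, red, green, blue); there is no depth.
- calibration(name): a dict with "fx", "fy", "cx", "cy" (pixels), "world_from_camera" (4x4, takes a point from camera to world coordinates). Camera axes: x right, y down, z forward; pixel columns grow to the right and rows downward; lengths in mm; the calibration is good to about 2 mm. A picture is of the moment at which its call begins. calibration takes no time and is no camera call.
- finish_job(): hands the job in, once; it reports no verdict.
The state is a dict: "clock": time; "qpos": joint angles; "qd": joint speeds; "tau": joint torques, N m; "eef_pos": TCP position; "tool_rot": TCP orientation; "force": force on the tool from outside, world axes, zero at the start; "torque": the same for the moment, N m; "width": finger opening in mm.
Only numpy, scipy, OpenCV 4.12 (cv2) and the standard library are available. Lean on these libraries where they do the work, as an engineer would, in place of code of your own. Each camera call takes 0.05 s, during which the arm holds its last target. There are 200 camera calls.

## Task

Push the black display module that lies in the channel of the grey metal fixture fully home against the steel end stop, then push the orange lever of the toggle clamp up and over its dead point until it snaps into lock, with the rubber foot pressing on the module. Only push: do not lift or tip the module, and do not knock over or shift the grey housing, the white cup and the spare display module that stand round the fixture.

Things in the scene. Friction and masses are not known exactly. Their poses are not given: they have to be found in the camera images.
- fixture: Grey metal plate 150 x 200 x 12 mm, fixed. Origin: centre of underside, z up; -x edge faces the robot. Channel along x, open at -x: centre line y = -35 mm, bed z = 12, between white rails 83 mm apart (top z = 28, x = -45 to 70); steel stop at its +x end (face x = 70.5, top z = 30). Clamp on +y side; its raised arm (x = 24 to 46, y = 10 to 65, up to z = 130) comes down over the channel
- module: Black octagonal display module, about 79 x 80 x 20 mm, loose, lying flat in the channel and pulled out 27 to 45 mm from the end stop towards -x of the fixture. Origin: centre of its underside; its front edge lies 40 mm towards the fixture's -x from the origin. It slides easily (under 2 N). About 1 mm of play to the rails
- nest_home (a point): Where the module's origin lies when it is home against the stop: on the channel's bed, at (30, -35, 12) mm in the fixture's frame; same axes as the fixture
- clamp_lever (a joint): Angle (rad) of the orange lever about the fixture's x axis. 0: open (start), leaning 45 deg outward (fixture's +y); grows as it is pushed up and over towards -y. 0.79: upright, the dead point. 1.20: locked, leaning 24 deg inward. A spring resists with up to 0.8 N m (7 N square at the tip, up to 15 N pushed level) and returns it if let go early; past about 0.9 it snaps into lock and stays
- lever_tip (a point): Outer end of the lever, 112 mm from its pivot, on its middle line, moves with the lever; the lever ends there in a round nose of 8.5 mm radius. The outer 64 mm are an orange grip, 17 mm thick
- lever_pivot (a point): The lever's pivot, at (35, 50, 60) mm in the fixture's frame; the lever swings in the fixture's y-z plane through this point; same axes as the fixture
- spindle: Spring-loaded steel spindle with a 16 mm black rubber foot near the end of the clamp arm, 55 mm from the pivot; it moves with the arm and presses on the module's top with some 2 to 4 N when the lever is locked. Origin: on the arm; the foot's underside lies 32 mm under it when the arm is down
- probe_housing: Grey moulded probe housing standing upright, 74 mm across, 130 mm tall, loose, on the bench to the fixture's right (-y). Origin: centre of its underside. Leave alone
- plastic_cup: White plastic cup, 66 mm across, 71 mm tall, loose, standing on the bench to the fixture's right (-y), nearer the robot. Origin: centre of its underside. Leave alone
- spare_module: A second, spare display module of the same kind, 79 x 80 x 20 mm, loose, lying flat on the bench itself to the fixture's left (+y), nearer the robot. Origin: centre of its underside. Leave alone
Mind the look-alikes: they are no part of the job. What is shaped like the module but blue is not meant.

How it is judged:
By the outcome, as a careful person would: the job done as asked, in the order asked, and still so for the second after the job is handed in, with the robot touching nothing.
It also fails if it takes over 48 s, if anything falls off the work surface, if the arm or the gripper's body presses on something with over 40 N, if the wrist force passes 120 N, or if a joint passes its speed limit or range.

## Working session

There is one attempt and no reset: what is moved stays moved. The work goes in short steps, Python scripts to look and compute and a tool call to move; the robot and the scene stay as the last step left them, time stands still between calls to the robot, and variables do not carry over. Pictures are saved under pics/ and viewed, about 8 in all and at most 12, crops included, and the job is handed in when it is done.

Besides the shell and the picture viewer there is one more tool, called after "Call:" as name(argument=value, ...) on one line, values as JSON. apply_moves: Moves the arm, as the interface text tells. Its arguments: {"type":"object","properties":{"targets":{"type":"array"},"jaw":{"type":"number"}},"required":["targets"]}

```bash
mkdir -p pics; python3 - <<'E'
from cell import *
import cv2
for n in("scene","top"):
    cv2.imwrite(f"pics/{n}0.png",get_image(n)[:,:,::-1]); print(n,calibration(n))
print(read_state())
E
```

```text
scene {'fx': 438.7164686900829, 'fy': 438.7164686900829, 'cx': 324.4092375319067, 'cy': 197.40568771476953, 'world_from_camera': array([[-5.80995563e-01, -3.17412575e-01,  7.49462082e-01,
        -3.65642882e+02],
       [-8.13647636e-01,  2.49740540e-01, -5.24983035e-01,
         5.89576680e+02],
       [-2.05348482e-02, -9.14810865e-01, -4.03360137e-01,
         5.57547795e+02],
       [ 0.00000000e+00,  0.00000000e+00,  0.00000000e+00,
         1.00000000e+00]])}
top {'fx': 462.9920982564025, 'fy': 462.9920982564025, 'cx': 322.6188104271982, 'cy': 189.85299672380236, 'world_from_camera': array([[-1.55836016e-02, -9.95347525e-01,  9.50813125e-02,
         3.86023699e+02],
       [-9.99813851e-01,  1.65938923e-02,  9.84408841e-03,
        -4.13936865e+00],
       [-1.13760581e-02, -9.49102068e-02, -9.95420835e-01,
         1.27325257e+03],
       [ 0.00000000e+00,  0.00000000e+00,  0.00000000e+00,
         1.00000000e+00]])}
{'clock': 0.1, 'qpos': array([ 1.26421691,  0.6292419 ,  0.03843443,  1.51825302, -0.0269957 ,
        0.99629312, -0.01999534]), 'qd': array([-0.00109319, -0.00307054, -0.00022989, -0.0033829 ,  0.00014825,
        0.00213582, -0.00052077]), 'tau': array([ 2.19518464e-03, -5.64531970e+01,  1.23010777e+00, -1.93977159e+01,
        1.12490388e-02,  5.36061954e-03, -2.42698866e-05]), 'eef_pos': array([ 154.90280754, -630.70780621,  230.4932487 ]), 'tool_rot': array([-1.57247408e+00, -1.33803901e-05, -2.90079754e+00]), 'force': array([-0.19969108, -0.41422482,  0.01730326]), 'torque': array([-0.00679355, -0.01106575,  0.01274874]), 'width': 85.48802080762377}
```

View pics/scene0.png

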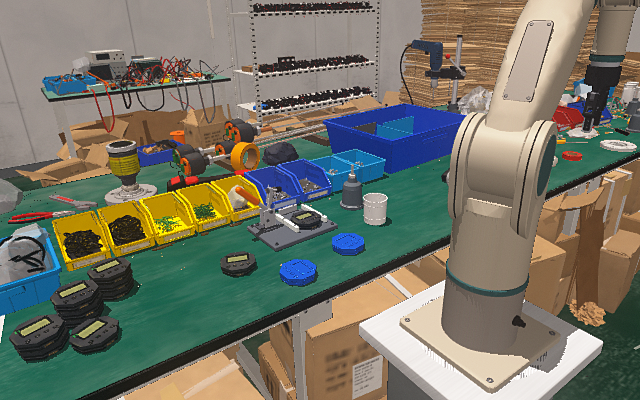

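View pics/top0.png

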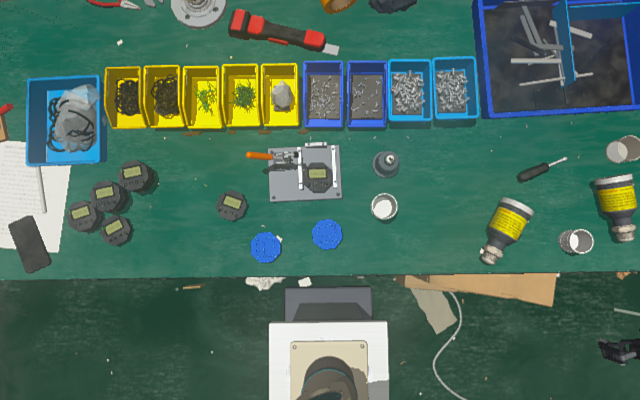

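The top view shows the fixture around (305,173), the module at about (318,177), the orange lever tip at (247,155), the cup at (384,207), the housing at (386,162), and the spare module at (231,206). I'll enlarge both views.

```bash
python3 - <<'E'
import cv2
a=cv2.imread("pics/top0.png")[132:216,235:365]; b=cv2.imread("pics/scene0.png")[165:265,240:365]
cv2.imwrite("pics/t1.png",cv2.resize(a,None,fx=6,fy=6,interpolation=cv2.INTER_CUBIC))
cv2.imwrite("pics/s1.png",cv2.resize(b,None,fx=6,fy=6,interpolation=cv2.INTER_CUBIC))
E
```

```text
(no output)
```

View pics/t1.png

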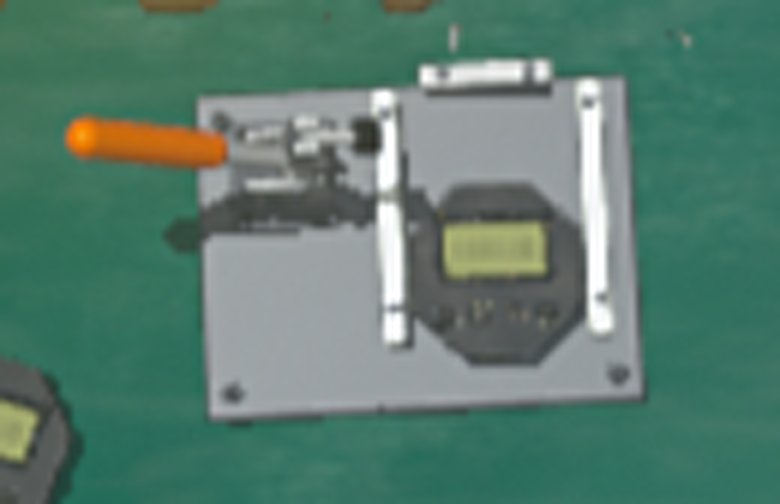

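View pics/s1.png

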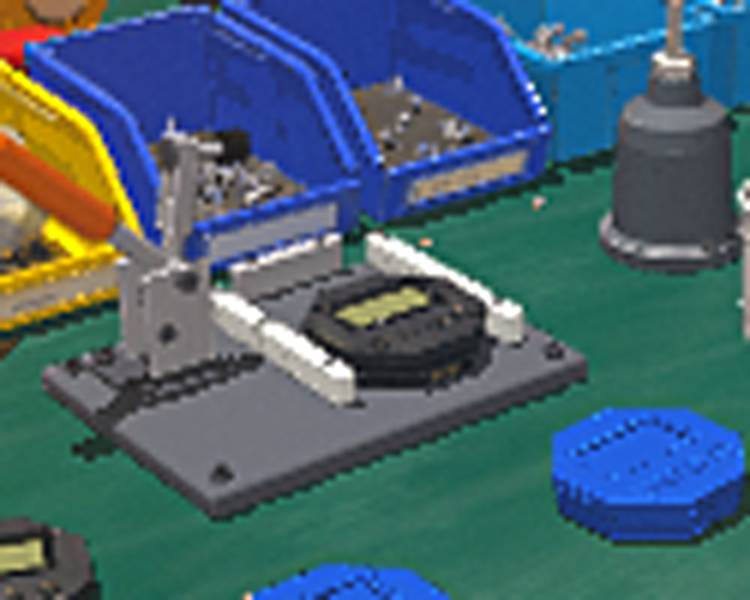

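```bash
cat > h.py <<'E'
import numpy as np
from cell import *
from scipy.spatial.transform import Rotation as R
from scipy.optimize import least_squares
def proj(P,n):
    c=calibration(n);T=np.linalg.inv(c["world_from_camera"]);p=np.atleast_2d(P)@T[:3,:3].T+T[:3,3]
    return p[:,:2]/p[:,2:]*[c["fx"],c["fy"]]+[c["cx"],c["cy"]]
def ray(uv,n,z):
    c=calibration(n);M=c["world_from_camera"];d=M[:3,:3]@[(uv[0]-c["cx"])/c["fx"],(uv[1]-c["cy"])/c["fy"],1]
    return M[:3,3]+d*(z-M[2,3])/d[2]
def f2w(p,q): # fixture->world, q=x,y,yaw
    return np.atleast_2d(p)@R.from_euler('z',q[2]).as_matrix().T+[q[0],q[1],0]
E
python3 - <<'E'
from h import *
full=lambda uv,o:(np.array(uv,float)+.5)/6-.5+o
A=[((75,100,12),(198,98)),((75,-100,12),(625,78)),((-75,-100,12),(645,398)),((-75,100,12),(208,418)),
   ((-45,6.5+4,28),(398,345)),((-45,-76.5-4,28),(602,334)),((70,-80,28),(588,82))]
B=[((75,100,12),(43,372)),((-75,100,12),(213,503)),((-75,-100,12),(588,360))]
P=np.array([a[0] for a in A],float);uv=full([a[1] for a in A],[235,132])
P2=np.array([a[0] for a in B],float);uv2=full([a[1] for a in B],[240,165])
def res(q): return np.r_[(proj(f2w(P,q),"top")-uv),(proj(f2w(P2,q),"scene")-uv2)].ravel()
for nm,f in(("top",lambda q:res(q)[:14]),("scene",lambda q:res(q)[14:]),("both",res)):
    s=least_squares(f,[420,50,0.0],x_scale=[10,10,.05]);print(nm,s.x,np.round(s.fun,1))
q=s.x
for a in A+[((35,50+.707*103.5,60+.707*103.5),(80,138))]:
    pass
tip=f2w((35,50+.707*103.5,60+.707*103.5),q)[0];print("nose",tip,(proj(tip,"top")-[235,132]+.5)*6-.5,proj(tip,"scene"))
# module front/back edge at z=32
Ri=R.from_euler('z',-q[2]).as_matrix()
for n,c,z in(("front",(503,364),32),("back",(490,184),32),("left",(415,275),32),("right",(585,262),32)):
    w=ray(full(c,[235,132]),"top",z);print(n,w,Ri@(w-[q[0],q[1],0]))
for n,uv,z in(("cup",(384,203),71),("hous",(386,158),130),("spare",(231,205),20)):
    w=ray(uv,"top",z);print(n,w)
s=read_state();print(R.from_euler('xyz',s["tool_rot"]).as_matrix())
E
```

```text
top [5.54215437e+02 5.74275587e+01 3.08717160e-02] [-0.4 -0.2  0.7 -0.4  0.1  0.4 -0.1  0.5  0.1 -0.3 -0.3 -0.1 -0.2  0. ]
scene [5.49108799e+02 5.70917677e+01 3.07705208e-02] [-0.8 -0.1 -0.1 -0.1  0.9 -0.1]
both [5.53366502e+02 5.69042324e+01 3.45002036e-02] [-0.3  0.2  0.8 -0.2  0.4  0.6  0.2  1.   0.4 -0.  -0.   0.1 -0.1  0.2
 -1.5 -0.7 -0.7 -0.8 -0.  -0.8]
nose [584.0969721  181.21270217 133.1745    ] [[106.45362354 143.17713632]] [[240.12611899 191.31956287]]
front [498.29339333  19.54913177  32.        ] [-56.3288391  -35.43321505  32.        ]
back [579.98333286  24.21759653  32.        ] [ 25.47351999 -33.58528885  32.        ]
left [539.18062317  58.57921527  32.        ] [-14.11966142   2.16330477  32.        ]
right [543.77368154 -18.04112013  32.        ] [-12.17222908 -74.56986595  32.        ]
cup [ 463.90085763 -151.15205526   71.        ]
hous [ 572.35419152 -152.07945397  130.        ]
spare [468.54674505 257.80663217  20.        ]
[[-9.71148667e-01 -4.13097011e-04  2.38474520e-01]
 [-2.38474878e-01  1.62615972e-03 -9.71147305e-01]
 [ 1.33803901e-05 -9.99998592e-01 -1.67775611e-03]]
```

Fixture pose is about (554, 57) with yaw 0.031. The module's front edge is at fixture x ≈ -56, so it is out by about 45 mm. I'll shut the jaws, align the tool and travel high.

Call:
apply_moves(jaw=-1, targets=[[-0.7, 0, 0, 0, 0.75, 0], [-0.7, 0, 0, 0, 0.75, 0], [-0.6, 0, -0.9, 0, 0, 0], [-0.6, 0, -0.9, 0, 0, 0], [-0.6, 0, -0.9, 0, 0, 0], [-0.6, 0, -0.9, 0, 0, 0], [-0.6, 0, -0.9, 0, 0, 0], [-0.6, 0, -0.9, 0, 0, 0], [-0.6, 0, -0.9, 0, 0, 0], [-0.6, 0, -0.9, 0, 0, 0], [-0.6, 0, -0.9, 0, 0, 0], [0, 0, 0, 0, 0, 0]])

```text
clock: 1.6
eef_pos: [417.8, -286.4, 231.0]
tool_rot: [-1.573, 0.0, -3.103]
force: [0.1, 0.1, -0.5]
width: -0.3
```

```bash
cat >> h.py <<'E'
Q=[554.0,57.2,0.031]
def tofix(w): return R.from_euler('z',-Q[2]).as_matrix()@(np.array(w)-[Q[0],Q[1],0])
def st(goal=None):
    s=read_state();M=R.from_euler('xyz',s["tool_rot"]).as_matrix()
    print(round(s["clock"],2),"fix",tofix(s["eef_pos"]).round(1),"F",s["force"].round(1),"w",round(s["width"],1)); print("toolaxes(cols) in fix\n",(R.from_euler('z',-Q[2]).as_matrix()@M).round(3))
    if goal is not None: print("units",(M.T@(f2w(goal,Q)[0]-s["eef_pos"])/40).round(2))
E
python3 -c "
from h import *;st((-105,-35,150))"
```

```text
1.6 fix [-146.8 -339.2  231. ] F [ 0.1  0.1 -0.5] w -0.3
toolaxes(cols) in fix
 [[-1.     0.     0.007]
 [-0.007  0.002 -1.   ]
 [-0.    -1.    -0.002]]
units [-1.1   2.04 -7.59]
```

Call:
apply_moves(targets=[[-0.1, 0, -0.95, 0, 0, 0], [-0.1, 0, -0.95, 0, 0, 0], [-0.1, 0, -0.95, 0, 0, 0], [-0.1, 0, -0.95, 0, 0, 0], [-0.1, 0, -0.95, 0, 0, 0], [-0.1, 0, -0.95, 0, 0, 0], [-0.1, 0, -0.95, 0, 0, 0], [-0.1, 0.2, -0.95, 0, 0, 0], [0, 0.5, 0, 0, 0, 0.7], [0, 0.5, 0, 0, 0, 0.7], [0, 0.5, 0, 0, 0, 0.6], [0, 0, 0, 0, 0, 0]])

```text
clock: 3.1
eef_pos: [433.5, 3.7, 173.6]
tool_rot: [-1.541, 0.19, -3.111]
force: [0.3, 0.6, 0.5]
width: -0.1
```

```bash
python3 -c "
from h import *;st((-95,-35,20))"
```

```text
3.1 fix [-122.1  -49.7  173.6] F [0.3 0.6 0.5] w -0.1
toolaxes(cols) in fix
 [[-0.982  0.189 -0.006]
 [ 0.001 -0.03  -1.   ]
 [-0.189 -0.982  0.029]]
units [ 0.06  3.88 -0.48]
```

Call:
apply_moves(targets=[[0, 0.7, -0.24, -0.21, 0, 0], [0, 0.7, -0.24, 0, 0, 0], [0, 0.7, 0, 0, 0, 0], [0, 0.7, 0, 0, 0, 0], [0, 0.6, 0, 0, 0, 0], [0, 0, 0, 0, 0, 0]])

```text
clock: 3.85
eef_pos: [462.0, 9.7, 74.2]
tool_rot: [-1.552, 0.164, -3.11]
force: [0.4, 0.0, -0.1]
width: 0.1
```

```bash
python3 -c "
from h import *;st((-75,-35,20))
import cv2
a=get_image('top')[132:226,235:365,::-1]; b=get_image('scene')[165:265,240:365,::-1]
cv2.imwrite('pics/c2.png',np.hstack([cv2.resize(a,(400,300),interpolation=2),cv2.resize(b,(400,300),interpolation=2)]))"
```

```text
3.85 fix [-93.4 -44.6  74.2] F [ 0.4  0.  -0.1] w 0.1
toolaxes(cols) in fix
 [[-0.987  0.163 -0.002]
 [-0.001 -0.019 -1.   ]
 [-0.163 -0.986  0.019]]
units [-0.23  1.41 -0.27]
```

View pics/c2.png

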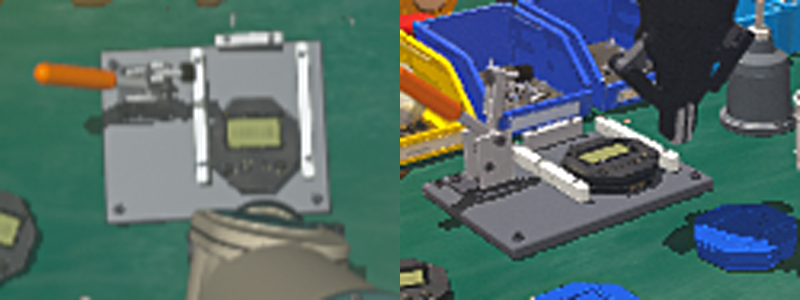

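The gripper is above the channel mouth and clear of the blue discs. I'll descend the rest of the way.

Call:
apply_moves(targets=[[0.15, 0.5, -0.27, -0.14, 0, 0], [0, 0.5, 0, 0, 0, 0], [0, 0, 0, 0, 0, 0], [0, 0, 0, 0, 0, 0]])

```text
clock: 4.45
eef_pos: [471.5, 18.9, 47.8]
tool_rot: [-1.574, 0.138, -3.104]
force: [-1.1, -0.6, 0.5]
width: -0.3
```

```bash
python3 -c "
from h import *;st((-75,-35,20))"
```

```text
4.45 fix [-83.6 -35.7  47.8] F [-1.1 -0.6  0.5] w -0.3
toolaxes(cols) in fix
 [[-0.991  0.137  0.007]
 [-0.006  0.004 -1.   ]
 [-0.137 -0.991 -0.003]]
units [-0.12  0.72 -0.01]
```

```bash
python3 -c "
from h import *;s=read_state();print(s['qpos'].round(2),s['tau'].round(1))"
```

```text
[ 0.13  0.7  -0.34  2.27  1.31  0.23 -2.94] [  0.  -44.3  -3.1  -5.3   0.2  -0.1   0. ]
```

Call:
apply_moves(targets=[[0.1, -0.3, 0, 0, 0, -0.5], [0, 0, 0, 0, 0, -0.5], [0, 0, 0, 0, 0, 0], [0, 0, 0, 0, 0, 0]])

```text
clock: 4.95
eef_pos: [468.4, 16.6, 56.7]
tool_rot: [-1.568, 0.017, -3.106]
force: [-0.2, 0.5, 0.4]
width: 0.1
```

```bash
python3 -c "
from h import *;s=read_state();print(s['qpos'].round(2));st((-75,-35,20))"
```

```text
[ 0.28  0.74 -0.56  2.16  0.9   0.48 -2.53]
4.95 fix [-86.8 -37.9  56.7] F [-0.2  0.5  0.4] w 0.1
toolaxes(cols) in fix
 [[-1.     0.017  0.005]
 [-0.005 -0.002 -1.   ]
 [-0.017 -1.     0.002]]
units [-0.28  0.92 -0.07]
```

Call:
apply_moves(targets=[[-0.1, 0.45, -0.07, 0, 0, 0], [0, 0.45, 0, 0, 0, 0], [0, 0, 0, 0, 0, 0], [0, 0, 0, 0, 0, 0]])

```text
clock: 5.45
eef_pos: [473.3, 20.1, 21.3]
tool_rot: [-1.569, 0.017, -3.105]
force: [0.9, 0.5, -0.1]
width: 0.2
```

```bash
python3 -c "
from h import *;s=read_state();print(s['qpos'].round(2));st((-68,-35,20))"
```

```text
[ 0.21  0.8  -0.47  2.16  0.99  0.4  -2.61]
5.45 fix [-81.8 -34.5  21.3] F [ 0.9  0.5 -0.1] w 0.2
toolaxes(cols) in fix
 [[-1.     0.017  0.006]
 [-0.006 -0.002 -1.   ]
 [-0.017 -1.     0.002]]
units [-0.34  0.04  0.01]
```

Call:
apply_moves(targets=[[-0.16, 0, 0, 0, 0, 0], [-0.16, 0, 0, 0, 0, 0], [-0.16, 0, 0, 0, 0, 0], [-0.16, 0, 0, 0, 0, 0.2], [-0.16, 0, 0, 0, 0, 0.2], [-0.16, 0, 0, 0, 0, 0.2], [-0.16, 0, 0, 0, 0, 0.2], [-0.16, 0, 0, 0, 0, 0.2], [0, 0, 0, 0, 0, 0]])

```text
clock: 6.58
eef_pos: [525.0, 21.8, 23.6]
tool_rot: [-1.569, 0.157, -3.105]
force: [0.8, -0.1, -0.2]
width: 0.0
```

```bash
python3 -c "
from h import *;s=read_state();print(s['qpos'].round(2));st((-21,-35,20))
import cv2
b=get_image('scene')[165:265,240:365,::-1]
cv2.imwrite('pics/c3.png',cv2.resize(b,(750,600),interpolation=2))"
```

```text
[ 0.12  0.78 -0.33  2.15  1.27  0.26 -2.87]
6.58 fix [-30.1 -34.5  23.6] F [ 0.8 -0.1 -0.2] w 0.0
toolaxes(cols) in fix
 [[-0.988  0.156  0.006]
 [-0.006 -0.001 -1.   ]
 [-0.156 -0.988  0.002]]
units [-0.21  0.12  0.01]
```

View pics/c3.png

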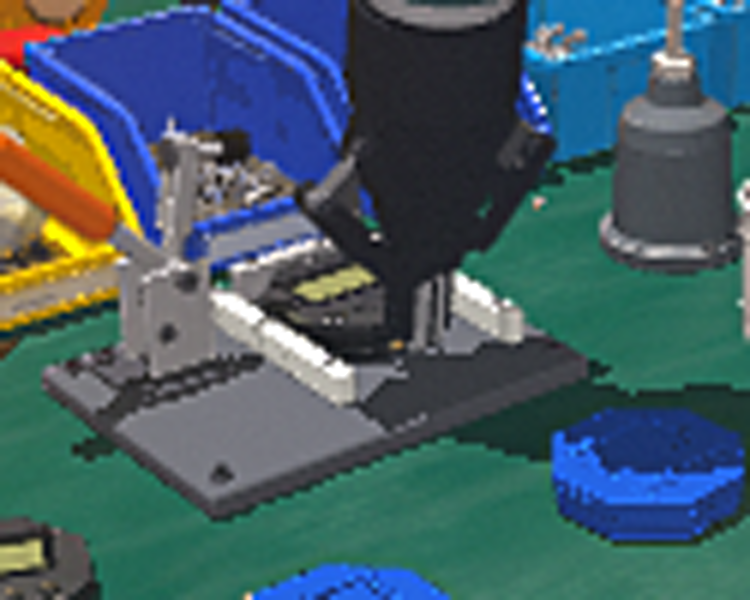

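The module has moved along the channel and lies flat. I'll go on in small steps and watch for the force against the stop.

Call:
apply_moves(targets=[[-0.07, 0.06, 0, 0, 0, 0], [-0.07, 0, 0, 0, 0, 0], [0, 0, 0, 0, 0, 0]])

```text
clock: 7.0
eef_pos: [531.1, 22.0, 22.0]
tool_rot: [-1.569, 0.157, -3.106]
force: [0.2, 0.2, 0.3]
width: -0.1
```

Call:
apply_moves(targets=[[-0.05, 0, 0, 0, 0, 0], [0, 0, 0, 0, 0, 0]])

```text
clock: 7.25
eef_pos: [532.8, 22.1, 22.4]
tool_rot: [-1.569, 0.157, -3.106]
force: [-0.0, 0.4, 0.1]
width: -0.2
```

Call:
apply_moves(targets=[[-0.05, 0, 0, 0, 0, 0], [0, 0, 0, 0, 0, 0]])

```text
clock: 7.5
eef_pos: [534.8, 22.2, 22.7]
tool_rot: [-1.569, 0.157, -3.106]
force: [-0.9, 0.6, 0.2]
width: 0.2
```

Call:
apply_moves(targets=[[-0.05, 0.01, 0, 0, 0, 0], [0, 0, 0, 0, 0, 0]])

```text
clock: 7.75
eef_pos: [536.8, 22.2, 22.6]
tool_rot: [-1.569, 0.157, -3.106]
force: [-0.8, -0.1, 1.2]
width: -0.1
```

Call:
apply_moves(targets=[[-0.05, 0.01, 0, 0, 0, 0], [0, 0, 0, 0, 0, 0]])

```text
clock: 8.0
eef_pos: [537.4, 22.1, 22.2]
tool_rot: [-1.569, 0.155, -3.105]
force: [-4.1, 0.4, 1.4]
width: -0.2
```

Call:
apply_moves(targets=[[-0.05, 0.01, 0, 0, 0, 0], [0, 0, 0, 0, 0, 0]])

```text
clock: 8.25
eef_pos: [537.5, 22.1, 21.7]
tool_rot: [-1.568, 0.152, -3.105]
force: [-9.5, -0.4, 5.1]
width: -0.1
```

The force climbed to 9.5 N while the position stopped at 537.5, so the module is home. I'll back off, rise, and work out the route to the lever.

Call:
apply_moves(targets=[[0.2, 0.02, 0, 0, 0, 0], [0.5, 0, 0, 0, 0, 0], [0.2, -0.6, 0, 0, 0, -0.4], [0, -0.9, 0, 0, 0, -0.4], [0, -0.9, 0, 0, 0, -0.3], [0, -0.9, 0, 0, 0, 0], [0, -0.9, 0, 0, 0, 0], [0, -0.9, 0, 0, 0, 0], [0, 0, 0, 0, 0, 0]])

```text
clock: 9.38
eef_pos: [502.2, 20.7, 221.9]
tool_rot: [-1.567, 0.013, -3.107]
force: [0.2, -0.4, -0.4]
width: -0.1
```

```bash
python3 -c "
from h import *;s=read_state();print(s['qpos'].round(2));st((35,175,220))
import cv2
a=get_image('top')[132:226,235:365,::-1]; b=get_image('scene')[165:265,240:365,::-1]
cv2.imwrite('pics/c4.png',np.hstack([cv2.resize(a,(400,300),interpolation=2),cv2.resize(b,(400,300),interpolation=2)]))"
```

```text
[ 0.48  0.55 -0.86  1.93  0.54  0.9  -2.19]
9.38 fix [-52.9 -34.9 221.9] F [ 0.2 -0.4 -0.4] w -0.1
toolaxes(cols) in fix
 [[-1.     0.013  0.004]
 [-0.004 -0.003 -1.   ]
 [-0.013 -1.     0.003]]
units [-2.22  0.06 -5.24]
```

View pics/c4.png

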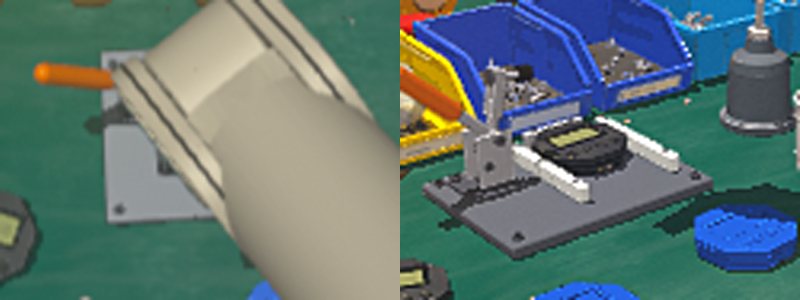

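The scene view shows the module flat and home between the rails. Next is the outer side of the lever.

Call:
apply_moves(targets=[[-0.1, 0, -0.88, 0, 0, 0], [-0.1, 0, -0.88, 0, 0, 0], [-0.4, 0, -0.88, 0, 0, 0], [-0.4, 0, -0.88, 0, 0, 0], [-0.6, 0, -0.88, 0, 0, 0], [-0.6, 0, -0.9, 0, 0, 0], [0, 0, 0, 0, 0, 0], [0, 0, 0, 0, 0, 0]])

```text
clock: 10.48
eef_pos: [579.3, 234.5, 217.5]
tool_rot: [-1.565, 0.004, -3.106]
force: [-0.3, -0.9, 0.3]
width: 0.0
```

```bash
python3 -c "
from h import *;s=read_state();print(s['qpos'].round(2));st((35,178,118))"
```

```text
[ 0.02  0.72 -0.79  1.59  0.57  1.07 -2.46]
10.47 fix [ 30.8 176.4 217.5] F [-0.3 -0.9  0.3] w 0.0
toolaxes(cols) in fix
 [[-1.     0.004  0.005]
 [-0.005 -0.005 -1.   ]
 [-0.004 -1.     0.005]]
units [-0.1   2.49 -0.05]
```

Call:
apply_moves(targets=[[-0.1, 0.6, -0.05, 0, 0, 0], [0, 0.6, 0, 0, 0, 0], [0, 0.6, 0, 0, 0, 0], [0, 0.6, 0, 0, 0, 0], [0, 0, 0, 0, 0, 0]])

```text
clock: 11.1
eef_pos: [583.0, 234.7, 120.1]
tool_rot: [-1.564, 0.002, -3.107]
force: [-0.6, -0.1, 0.5]
width: 0.1
```

```bash
python3 -c "
from h import *;s=read_state();print(s['qpos'].round(2));st((35,155,118))
import cv2
a=get_image('top')[122:206,205:335,::-1]; b=get_image('scene')[135:265,190:335,::-1]
cv2.imwrite('pics/c5.png',np.hstack([cv2.resize(a,(400,300),interpolation=2),cv2.resize(b,(400,300),interpolation=2)]))"
```

```text
[-0.02  0.83 -0.72  1.67  0.67  0.91 -2.54]
11.1 fix [ 34.5 176.5 120.1] F [-0.6 -0.1  0.5] w 0.1
toolaxes(cols) in fix
 [[-1.     0.002  0.004]
 [-0.004 -0.007 -1.   ]
 [-0.002 -1.     0.007]]
units [-0.01  0.06  0.54]
```

View pics/c5.png

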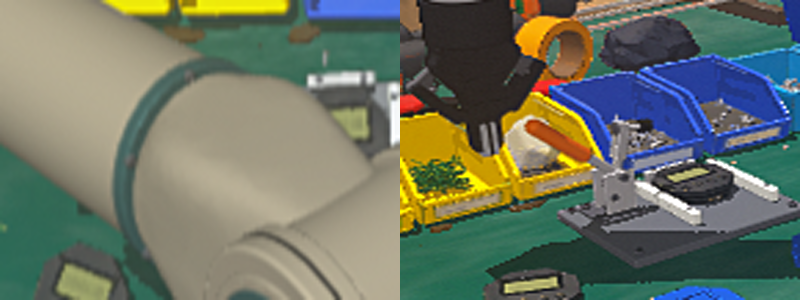

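Call:
apply_moves(targets=[[0, 0, 0.25, 0, 0, 0], [0, 0, 0.25, 0, 0, 0], [0, 0, 0.2, 0, 0, 0], [0, -0.1, 0.2, 0, 0, 0], [0, 0, 0, 0, 0, 0]])

```text
clock: 11.82
eef_pos: [586.1, 205.1, 128.7]
tool_rot: [-1.575, 0.009, -3.105]
force: [-0.3, 6.6, 0.4]
width: -0.0
```

```bash
python3 -c "
from h import *;st((35,137,130))"
```

```text
11.82 fix [ 36.7 146.8 128.7] F [-0.3  6.6  0.4] w -0.0
toolaxes(cols) in fix
 [[-1.     0.009  0.006]
 [-0.006  0.004 -1.   ]
 [-0.009 -1.    -0.004]]
units [ 0.04 -0.03  0.25]
```

Call:
apply_moves(targets=[[0.04, -0.1, 0.25, 0, 0, 0], [0, -0.1, 0.25, 0, 0, 0], [0, -0.1, 0.25, 0, 0, 0], [0, -0.1, 0.25, 0, 0, 0], [0, 0, 0, 0, 0, 0]])

```text
clock: 12.45
eef_pos: [587.2, 163.7, 145.6]
tool_rot: [-1.572, 0.012, -3.106]
force: [0.9, 5.0, 3.7]
width: -0.0
```

```bash
python3 -c "
from h import *;st((35,83,150))"
```

```text
12.45 fix [ 36.5 105.4 145.6] F [0.9 5.  3.7] w -0.0
toolaxes(cols) in fix
 [[-1.     0.012  0.005]
 [-0.005  0.002 -1.   ]
 [-0.012 -1.    -0.002]]
units [ 0.04 -0.11  0.56]
```

Call:
apply_moves(targets=[[0.04, -0.05, 0.25, 0, 0, 0], [0, 0, 0.25, 0, 0, 0], [0, 0, 0.25, 0, 0, 0], [0, 0, 0.25, 0, 0, 0], [0, 0, 0, 0, 0, 0]])

```text
clock: 13.08
eef_pos: [585.2, 118.6, 144.8]
tool_rot: [-1.565, 0.005, -3.109]
force: [0.0, -0.4, 0.6]
width: 0.2
```

Call:
apply_moves(targets=[[0, 0, 0.2, 0, 0, 0], [0, 0, 0.2, 0, 0, 0], [0, 0, 0.2, 0, 0, 0], [0, 0, 0.1, 0, 0, 0], [0, 0, 0, 0, 0, 0]])

```text
clock: 13.7
eef_pos: [586.5, 92.7, 145.5]
tool_rot: [-1.567, 0.006, -3.107]
force: [-0.4, 0.2, -0.6]
width: -0.3
```

```bash
python3 -c "
from h import *;st((35,45,150))
import cv2
b=get_image('scene')[135:265,210:370,::-1]
cv2.imwrite('pics/c6.png',cv2.resize(b,(738,600),interpolation=2))"
```

```text
13.7 fix [ 33.5  34.5 145.5] F [-0.4  0.2 -0.6] w -0.3
toolaxes(cols) in fix
 [[-1.     0.006  0.004]
 [-0.004 -0.004 -1.   ]
 [-0.006 -1.     0.004]]
units [-0.04 -0.11 -0.26]
```

View pics/c6.png

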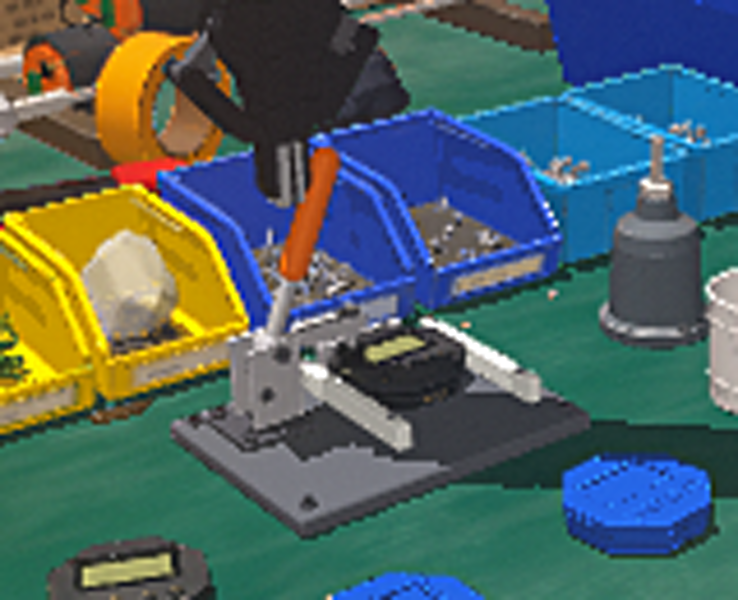

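The lever leans inward past the dead point, at about (310,215) in the crop, and the push force has gone to zero. I'll retreat and check.

Call:
apply_moves(targets=[[0, 0, -0.5, 0, 0, 0], [0, 0, -0.8, 0, 0, 0], [0, 0, -0.8, 0, 0, 0], [0, -0.8, -0.8, 0, 0, 0], [0, -0.9, -0.8, 0, 0, 0], [0, -0.9, -0.8, 0, 0, 0], [0.5, -0.5, -0.8, 0, 0, 0], [0.5, 0, -0.8, 0, 0, 0], [0.5, 0, -0.8, 0, 0, 0], [0, 0, 0, 0, 0, 0]])

```text
clock: 15.0
eef_pos: [511.4, 373.1, 269.0]
tool_rot: [-1.571, 0.005, -3.097]
force: [0.4, 0.0, -0.4]
width: 0.4
```

```bash
python3 -c "
from h import *;st()
Q0=Q
for a in(24,19,29):
  r=np.radians(a);p=f2w((35,50-112*np.sin(r),60+112*np.cos(r)),Q)[0];print(a,'tip px',proj(p,'scene').round(1),proj(p,'top').round(1))
print('foot',proj(f2w((35,-5,32),Q)[0],'scene'),'modedge mid',proj(f2w((-10,-35,32),Q)[0],'scene'))
import cv2
a=get_image('top')[132:216,235:400,::-1]; b=get_image('scene')[155:255,240:390,::-1]
cv2.imwrite('pics/c7t.png',a);cv2.imwrite('pics/c7.png',np.vstack([cv2.resize(a,(590,300),interpolation=2),cv2.resize(b,(590,300),interpolation=2)]) if 0 else np.hstack([cv2.resize(a,(400,204),interpolation=2),cv2.resize(b,(400,204),interpolation=2)]))
cv2.imwrite('pics/c8.png',cv2.resize(b,(800,533),interpolation=2))"
```

```text
15.0 fix [-32.8 317.1 269. ] F [ 0.4  0.  -0.4] w 0.4
toolaxes(cols) in fix
 [[-1.     0.005  0.014]
 [-0.014  0.    -1.   ]
 [-0.005 -1.    -0.   ]]
24 tip px [[279.5 169.6]] [[299.  150.6]]
19 tip px [[276.5 169.1]] [[295.2 150.6]]
29 tip px [[282.5 170.4]] [[302.7 150.8]]
foot [[285.37401136 213.2925518 ]] modedge mid [[303.64023813 215.77333474]]
```

View pics/c8.png

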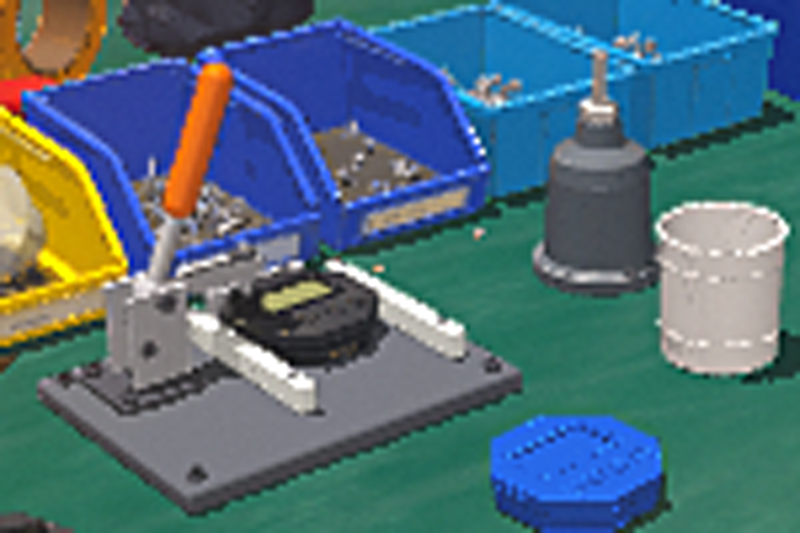

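The lever tip is at about (280.5,168), against a predicted (279.5,169.6) for 24° locked. One last look from the top.

```bash
python3 -c "
import cv2;a=cv2.imread('pics/c7t.png');cv2.imwrite('pics/c9.png',cv2.resize(a,(790,402),interpolation=2))"
```

```text
(no output)
```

View pics/c9.png

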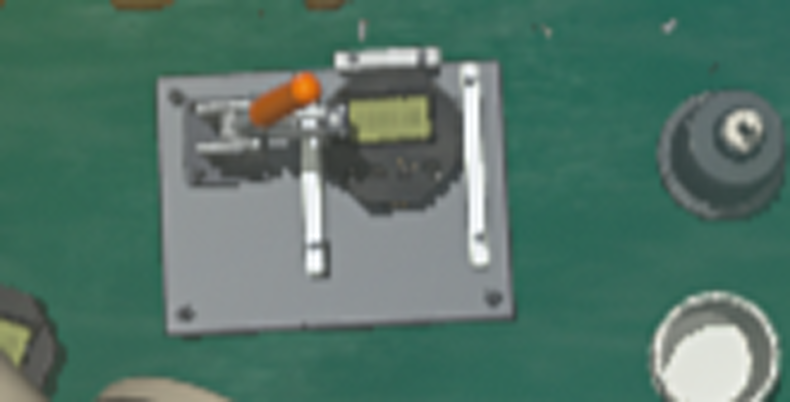

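```bash
python3 -c "
from cell import *;print(finish_job())"
```

```text
the job is handed in; nothing more can be done
None
```

I pushed the module home against the steel stop, then pushed the orange lever over its dead point until it snapped into lock. The job was handed in at about 15 s of the 48 s allowed, with the gripper well clear.

- **Module:** the push force rose to 9.5 N while the position stopped changing. The last top picture shows the module flat between the rails and up against the stop.
- **Lever:** the push force fell to about 0 past the dead point. In both views the lever tip lies within about 2 px of where it should be at 24° inward.
- **Foot:** the clamp arm is down over the module, but I did not measure how hard the foot presses.
- **Bystanders:** the cup and housing stand upright in the last pictures and look unmoved. The spare module was only partly in view, and I did not measure any of the three afterwards.

**Disagreements:**
- The stop contact came about 3 mm beyond my estimate, which fits the image and finger-thickness errors.
- An early backward tilt of the tool drove two wrist joints to their range limits, so some moves fell short. I took most of the tilt out and carried on.

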